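# Uncover a hair stick and show its stone to the inspection camera

### The arm

A 6-joint arm with a two-finger parallel gripper is mounted at the origin on the work surface. World frame = base frame: x ahead of the robot, y to its left, z up, the work surface at z = 0. Lengths are in m, angles in rad, forces in N, time in s.
With the tool pointing down it reaches from about 0.375 to 0.9 m from the base axis. Payload 3.1 kg.
Tool frame: the origin (TCP) lies between the finger pads; the fingertips stand robot.tip_extent ahead of it and the grasp point (between the pads) lies 3 mm ahead of it (robot.tip_extent is the distance from the TCP to the fingertips, in m); z points along the fingers, x is the direction in which the jaws open and shut, and the axes are right-handed (so a half turn about z gives the same grasp; the last joint's range is limited). The gripper opens to 87 mm and grips with 3 to 60 N. Pads are 19 mm wide; open, the fingers measure 117 mm over their backs; the gripper's body (75 mm by 190 mm) begins 51 mm behind the grasp point.
Start: joints at [0.977, 0.527, 1.433, -0, 1.181, -0.178], TCP at [0.252, 0.572, 0.245] pointing down, gripper open.
Joint ranges: [-3.08, 3.08], [-0.75, 2.2], [0.22, 2.44], [-1.43, 4.57], [0, 2.65], [-2.85, 2.85]. Speed limits (rad/s): [2.79, 2.79, 3.14, 3.14, 3.14, 3.14].

### API

Orientations are given as a unit quaternion [x, y, z, w].
In Python, from rig import robot, cams gives the robot as it stands.
- The arm moves only by the tool carry_out, never from a script. Its argument "steps" is a list of rows, each a list of 3 entries, a list of its own where there are three numbers: the shift along the world's x, y, z in cm, then the turn about the world's z in degrees, then the closure, from 0 (fully open) to 1 (shut). In form: [[[dx, dy, dz], spin, fingers], ...]. A call has 1 to 10 rows; each row shifts and turns the pose as measured when the row begins; what a row does not reach is not made up. A row lasts 1/10 s, in which the tool goes at most 50 mm and 8.59 degrees, less where a joint would pass 70% of its speed; a pose out of reach is approached as far as the arm can. A call with a gripper value outside its range is refused whole. The fingers move at their own pace and stop on an object; "squeeze" is the grip in N (left out, the last holds). Time passes only in rows, so rows that do not move let the fingers close. It gives the time, the measured TCP pose, the force and the opening at its end, in the units of the state.
- robot.get_obs(): the state, without advancing time (a new reading comes with each control period).
- cams.camera(name): name is "scene" or "top" or "wrist"; returns a dict with "pixels" (480x640x3 uint8, red, green, blue), "fx", "fy", "cx", "cy" (pixels), "k1" (the pictures are not rectified: a ray, as slopes to the right and down, at radius r is drawn at 1 + k1 r^2 times it, then the intrinsics apply), "eye" and "rotation" of the camera in the world. Camera axes: x right, y up, looking along -z (the intrinsics and any distortion apply to the point x, -y, -z); pixel columns grow to the right and rows downward; lengths in m; the calibration is good to about 2 mm. A picture is of the moment at which its call begins. There is no depth.
- robot.hand_in(): hands the job in, once; it reports no verdict.
The state is a dict: "time": time; "q": joint angles; "joint_velocities": joint speeds; "joint_torque": joint torques, N m; "position": TCP position; "tool_rot": TCP orientation; "ft_force": force on the tool from outside, world axes, zero at the start; "moment": the same for the moment, N m; "grip_width": finger opening in m.
Only numpy, scipy, OpenCV 4.12 (cv2) and the standard library are available. Lean on these libraries where they do the work, as an engineer would, in place of code of your own. Each camera call takes 0.05 s, during which the arm holds its last target. There are 200 camera calls.

### The job

Lift the clear dust cover off the foam pad by its blue handle, hang it by that handle over both arms of the twin hook and let go; then take the red-stoned gold hair stick that was under it and show it to the inspection camera, with the tip of its stone 100 mm straight in front of the middle of the lens and the stick in line with the camera's view, stone towards the lens. Finish while holding it there, still, in the gripper (do not put it down or let go), with the cover left hanging. Do not touch the camera, and leave the other things on the bench where they are.

Things in the scene. Friction and masses are not known exactly. Their poses are not given: they have to be found in the camera images.
- cover: Clear plastic dust cover with blue edges: box 124 x 124 mm, 48 mm high, open below, about 0.2 kg, standing on the foam over the red-stoned stick. Origin: centre of its underside, z up. Blue handle bar 10 x 10 mm along its own y over the middle, bar centre 95 mm above the underside, on two uprights; free bar length 100 mm between them, free gap from roof to bar 42 mm.
- cover_grip (a point): Middle of the cover's blue handle bar (bar centre, 95 mm above the cover's underside). Axes as the cover's: y along the bar.
- hook: Fixed steel twin hook, left or right. Origin: foot of its post. Two level arms 8 mm thick, centre lines 200 mm above the table and 64 mm apart (y = +-32 mm), point along its own -x, roughly at the robot, and end 117 mm from the post axis in upturned red tips, tops 17 mm above the arms' centre line. Post 16 mm thick, top 206 mm.
- hook_seat (a point): Where the middle of the cover's handle bar belongs when hung: midway between the two arms, 95 mm in front of the post axis, 209 mm above the table (bar lying on the arms, along this frame's y). Axes as the hook's: the arms point to -x, the post is to +x.
- stick: Gold twisted hair stick with a RED stone, the only one under the cover; 90 mm long, 40 g, lying flat on the foam. Square shank 10 x 10 mm from x = -45 to +30 mm, gold disc 20 mm across to +38 mm, red stone to +45 mm. Origin: underside, middle of the length; x towards the stone, z up. Grasp across the shank near the origin.
- stick_stone (a point): Outermost point of the red stone, at (45, 0, 10) mm in the stick's frame; axes as the stick's (x out of the stone along the stick).
- stick_tail (a point): Plain end of the stick, at (-45, 0, 5) mm in the stick's frame.
- camera: Fixed inspection camera on the other side from the hook: aluminium post on a grey plate, and a white camera head tilted downwards, with black lens and orange ring. The head turns about a level axis 275 mm above this origin (on the table); it is stiff. Post and plate lie to +x of it.
- lens (a point): Centre of the camera's front glass. The camera looks along this frame's own -x (towards the robot side and 0.15 to 0.6 rad downwards).
- focus (a point): The camera's point of focus: 100 mm straight in front of the lens, in the air (nothing is there). Axes as the lens: x points from here into the lens, so a stick pointing into the lens has its x along this x.
- foam: Fixed white foam pad 240 x 300 mm, 30 mm thick, with gold coils pressed into its edges. Origin: centre of its underside; its top is 30 mm above the table.
- stick_blue: Same stick with a blue stone, in the white tray behind the foam: leave alone. Origin: underside, middle.
- stick_green: Same stick with a green stone, in the white tray: leave alone. Origin: underside, middle.
- pliers: Blue-handled pliers, 165 mm long, lying flat, 16 mm high: leave alone. Origin: the joint, underside.
- tape: Yellow tape ring, 90 mm across, 24 mm high, lying flat: leave alone. Origin: centre, underside.
- bottle: White bottle with red cap, 44 mm across, 110 mm high: leave alone. Origin: centre, underside.
- tin: Yellow tin with pens, 84 mm across, about 160 mm high: leave alone. Origin: centre, underside.
- tub: Clear tub with orange caps, 120 x 160 mm, 65 mm high: leave alone. Origin: centre, underside.
- jar: Amber jar with black lid, 60 mm across, 60 mm high: leave alone. Origin: centre, underside.

How it is judged:
By the outcome, as a careful person would: the job done as asked, in the order asked, and still so for the second after the job is handed in, while the arm keeps its last pose, push and grip.
It also fails if it takes over 58 s, if anything falls off the work surface, if the arm or the gripper's body presses on something with over 40 N, if the wrist force passes 120 N, or if a joint passes its speed limit or range.

## Working session

There is one attempt and no reset: what is moved stays moved. The work goes in short steps, Python scripts to look and compute and a tool call to move; the robot and the scene stay as the last step left them, time stands still between calls to the robot, and variables do not carry over. Pictures are saved under pics/ and viewed, about 8 in all and at most 12, crops included, and the job is handed in when it is done.

Besides the shell and the picture viewer there is one more tool, called after "Call:" as name(argument=value, ...) on one line, values as JSON. carry_out: Moves the arm, as the interface text tells. Its arguments: {"type":"object","properties":{"steps":{"type":"array"},"squeeze":{"type":"number"}},"required":["steps"]}

```bash
ls; mkdir -p pics; cat > h.py <<'E'
import numpy as np, cv2
from rig import robot, cams
from scipy.spatial.transform import Rotation as R
def snap(n,f=None):
    c=cams.camera(n); 
    if f: cv2.imwrite('pics/'+f,c['pixels'][:,:,::-1])
    return c
def rot(c):
    r=np.array(c['rotation'],float)
    return r if r.shape==(3,3) else R.from_quat(r).as_matrix()
def K(c): return np.array([[c['fx'],0,c['cx']],[0,c['fy'],c['cy']],[0,0,1.]]),np.array([c['k1'],0,0,0.])
def ray(c,uv):
    k,d=K(c); p=cv2.undistortPoints(np.array([[uv]],float),k,d)[0,0]
    v=rot(c)@np.array([p[0],-p[1],-1]); return np.array(c['eye'],float),v/np.linalg.norm(v)
def atz(c,uv,z):
    e,v=ray(c,uv); return e+v*(z-e[2])/v[2]
def proj(c,P):
    k,d=K(c); q=(np.atleast_2d(P)-np.array(c['eye']))@rot(c)*[1,-1,-1]
    return cv2.projectPoints(q,np.zeros(3),np.zeros(3),k,d)[0][:,0]
def tri(obs):
    A=0;b=0
    for c,uv in obs:
        e,v=ray(c,uv);M=np.eye(3)-np.outer(v,v);A=A+M;b=b+M@e
    p=np.linalg.solve(A,b); return p,[np.round(proj(c,p)[0]-uv,1) for c,uv in obs]
import pickle
def save(c,n): pickle.dump(dict(c),open(n,'wb'))
def load(n): return pickle.load(open(n,'rb'))
E
python3 - <<'E'
from h import *
print(robot.tip_extent, robot.get_obs())
for n in('scene','top','wrist'):
    c=snap(n,n+'0.png'); save(c,n+'0.pkl'); print(n,c['fx'],c['k1'],c['eye'],c['rotation'])
E
```

```text
pics
0.022 {'time': 0.0, 'q': array([ 9.76522404e-01,  5.28455628e-01,  1.43393062e+00, -3.20066726e-05,
        1.18139404e+00, -1.78474883e-01]), 'joint_velocities': array([ 4.74116776e-04,  1.85105844e-03,  1.28048028e-03,  1.43522979e-03,
        5.83519247e-04, -3.28840533e-06]), 'joint_torque': array([ 1.52838318e-03, -4.40033305e+01, -1.76593083e+01,  6.30994420e-02,
        5.81752346e-02, -1.82331401e-04]), 'position': array([0.25201752, 0.57116963, 0.24356906]), 'tool_rot': array([ 8.37827008e-01,  5.45934711e-01, -1.00213965e-03,  4.38605411e-04]), 'ft_force': array([-0.2474467 , -0.1386842 , -0.49587509]), 'moment': array([-0.02311397, -0.05316722, -0.02678623]), 'grip_width': 0.08721422585557626}
scene 582.6333551756935 -0.004161693743051017 [1.45953577 0.16886433 1.41033997] [0.20019859 0.2403239  0.72892294 0.60896329]
top 618.8885495954179 -0.166563969443086 [4.35299717e-01 1.43287513e-03 2.07968304e+00] [-0.02505691  0.02117616  0.71324024 -0.70015147]
wrist 365.5709428138665 -0.024934052169905845 [0.18833554 0.59956219 0.38395078] [-0.10845768 -0.06922323  0.54176155  0.83062597]
```

View pics/scene0.png

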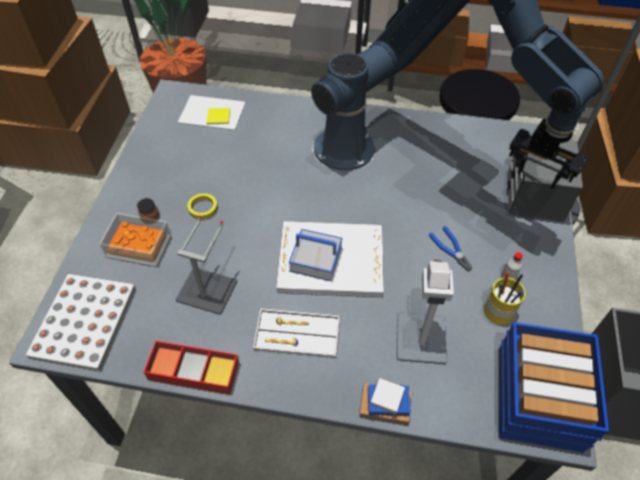

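View pics/top0.png

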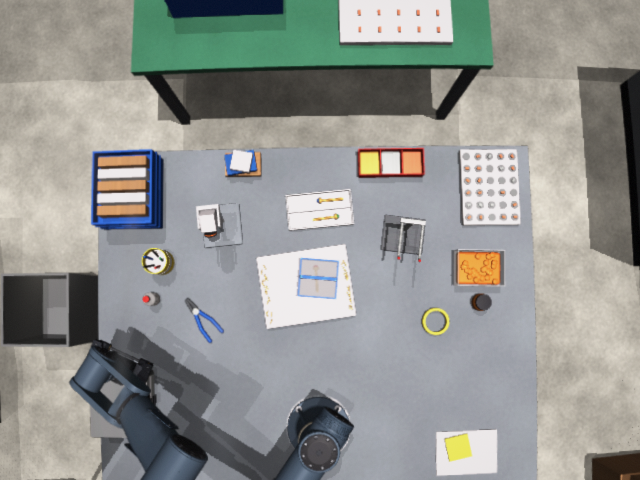

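```bash
python3 - <<'E'
from h import *
t=cv2.imread('pics/top0.png');s=cv2.imread('pics/scene0.png')
def cell(im,u,v,w=80,h=60,f=5): return cv2.resize(im[v:v+h,u:u+w],None,fx=f,fy=f,interpolation=cv2.INTER_CUBIC)
a=np.vstack([np.hstack([cell(t,278,248),cell(t,365,210,80,60)]),np.hstack([cell(s,278,222),cell(s,170,212,80,60)])])
cv2.imwrite('pics/c1.png',a)
E
```

```text
(no output)
```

View pics/c1.png

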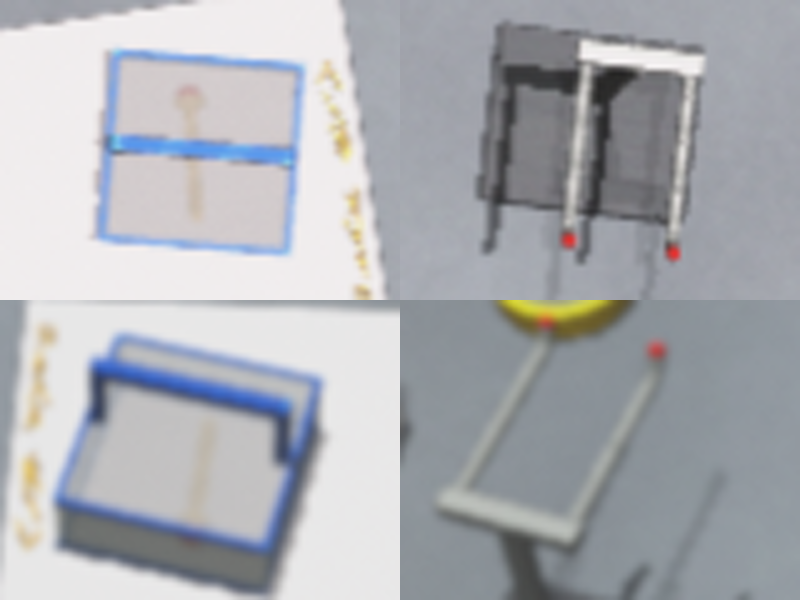

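```bash
python3 - <<'E'
from h import *
t=load('top0.pkl');s=load('scene0.pkl')
def p(n,a,b): print(n,*tri([(t,a),(s,b)]))
p('handle+y',(300.4,276.6),(336,243.4)); p('handle-y',(336,279.4),(297,235))
p('tip+y',(398.6,258),(221.2,222)); p('tip-y',(419.6,260.6),(199,216.4))
p('root+y',(402,222.5),(204,255)); p('root-y',(423.4,224.5),(184,250.4))
print('stick head,tail',atz(t,(315.6,267),.035),atz(t,(317,291.6),.035))
# camera
im=[cv2.imread('pics/top0.png')[190:260,185:255],cv2.imread('pics/scene0.png')[250:370,390:455]]
cv2.imwrite('pics/c2.png',np.hstack([cv2.resize(im[0],(400,400),interpolation=2),cv2.resize(im[1],(300,554),interpolation=2)[:400]]))
E
```

```text
handle+y [0.50310762 0.04989988 0.1245263 ] [array([-0.3,  0. ]), array([-0.3, -0. ])]
handle-y [ 0.49213928 -0.06223748  0.12263684] [array([-0.4,  0.1]), array([-0.4, -0. ])]
tip+y [ 0.55092207 -0.25161924  0.21034232] [array([-0.1,  0. ]), array([-0.1, -0. ])]
tip-y [ 0.54185186 -0.31576147  0.20896361] [array([-0.1,  0. ]), array([-0.1, -0. ])]
root+y [ 0.65973746 -0.26621707  0.20619863] [array([ 0.1, -0. ]), array([0.1, 0. ])]
root-y [ 0.65173277 -0.32818454  0.20046312] [array([-1.5,  0.5]), array([-1.9, -0.1])]
stick head,tail [5.37185508e-01 3.38816660e-04 3.50000000e-02] [ 0.45581427 -0.00276687  0.035     ]
```

```bash
python3 - <<'E'
from h import *
w=load('wrist0.pkl');o=robot.get_obs();T=R.from_quat(o['tool_rot']).as_matrix()
print(T.round(2)); print('look',-rot(w)[:,2],'right',rot(w)[:,0]); print('eye in tool',T.T@(w['eye']-o['position']), 'look in tool',T.T@-rot(w)[:,2])
for P in [(.55,.27,.28),(.62,.27,.28),(.62,.27,0)]: print(proj(w,P), proj(load('top0.pkl'),P),proj(load('scene0.pkl'),P))
a=cv2.imread('pics/c2.png'); b=cv2.resize(cv2.imread('pics/wrist0.png'),(267,200))
c=np.zeros((600,700,3),np.uint8); c[:400]=a; c[400:,:267]=b; cv2.imwrite('pics/c3.png',c)
E
```

```text
[[ 0.4   0.91 -0.  ]
 [ 0.91 -0.4  -0.  ]
 [-0.   -0.   -1.  ]]
look [ 0.23251364 -0.10517056 -0.96689015] right [ 0.40340513  0.91501801 -0.00251917]
eye in tool [-0.00014247 -0.06979646 -0.14016714] look in tool [-6.26824483e-04  2.55480691e-01  9.66813955e-01]
[[ 83.44829734 870.49905496]] [[223.32733802 260.14004479]] [[422.85846577 233.24139469]]
[[140.21634135 907.31713357]] [[223.13320245 236.3296521 ]] [[420.77900327 256.07102238]]
[[225.7174913  533.22294548]] [[235.45540206 244.52940222]] [[406.23347487 314.8458769 ]]
```

View pics/c3.png

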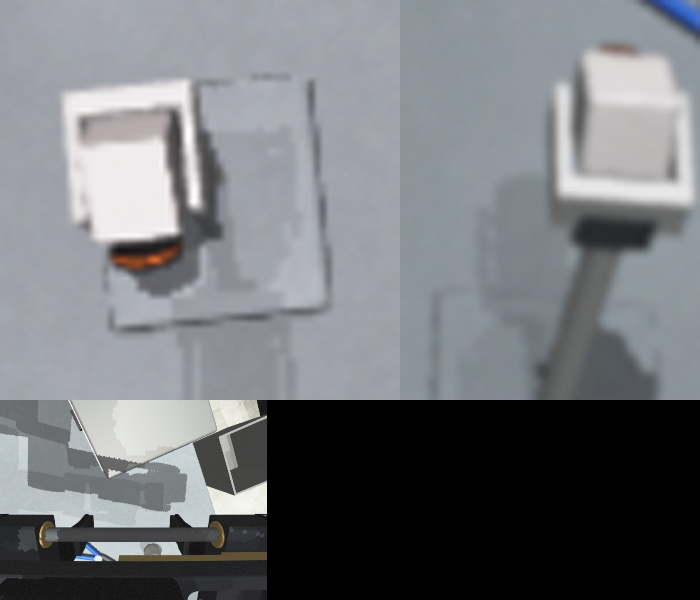

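Call:
carry_out(steps=[[[1.5,-3.2,2.2],-8,0],[[1.5,-3.2,2.2],-8,0],[[1.5,-3.2,2.2],-8,0],[[1.5,-3.2,2.2],-8,0],[[1.5,-3.2,2.2],-8,0],[[1.5,-3.2,2.2],-8,0],[[1.5,-3.2,2.2],-8,0],[[1.5,-3.2,2.2],-8,0],[[1.5,-3.2,2.2],-8,0],[[0,0,0],0,0]])

```text
time: 1.15
position: [0.3877, 0.2706, 0.4438]
tool_rot: [0.997, -0.075, -0.004, -0.001]
ft_force: [-0.5, -0.1, -0.6]
grip_width: 0.0871
```

```bash
cat >> h.py <<'E'
def st():
    o=robot.get_obs();T=R.from_quat(o['tool_rot']).as_matrix()
    print('t',o['time'],'p',o['position'].round(4),'jaw yaw',np.degrees(np.arctan2(T[1,0],T[0,0])).round(2),'z',T[:,2].round(3),'q',o['q'].round(2),'F',o['ft_force'].round(1),'w',round(o['grip_width'],4))
E
python3 - <<'E'
from h import *
st(); c=snap('wrist','w1.png'); save(c,'w1.pkl')
print(proj(c,[(.55,.27,.28),(.62,.27,.28)]))
t=load('top0.pkl');s=load('scene0.pkl')
print('ringtop',tri([(t,(210.7,235.2)),(s,(437,260.4))]))
f=lambda x,y:atz(t,(185+x/5.714,190+y/5.714),.005)
print('plate',f(107,230),f(115,328),f(310,80),f(328,305))
E
```

```text
t 1.15 p [0.3877 0.2706 0.4438] jaw yaw -8.64 z [-0.008  0.003 -1.   ] q [0.37 0.13 1.49 0.01 1.54 0.52] F [-0.5 -0.1 -0.6] w 0.0871
[[508.75619142 201.66382244]
 [592.08074628 189.6346034 ]]
ringtop (array([0.62430276, 0.30813345, 0.27771586]), [array([-0.3,  0. ]), array([-0.4, -0. ])])
plate [0.6703144  0.37727241 0.005     ] [0.61185265 0.37277468 0.005     ] [0.75736046 0.25529498 0.005     ] [0.62299261 0.24574585 0.005     ]
```

Call:
carry_out(steps=[[[-3,5,-1],0,0],[[-3,5,-1],0,0],[[0,0,0],0,0]])

```text
time: 1.5
position: [0.3302, 0.363, 0.421]
tool_rot: [0.997, -0.074, -0.008, -0.001]
ft_force: [-0.3, -1.7, -0.7]
grip_width: 0.0871
```

```bash
python3 - <<'E'
from h import *
st(); c=snap('wrist','w2.png'); save(c,'w2.pkl'); w=load('w1.pkl')
P=[.63,.308,.27]; C=[]
for k,f in((w,'w1'),(c,'w2')):
    u,v=proj(k,P)[0]; print(u,v)
    x=int(min(max(u-65,0),540));y=int(min(max(v-75,0),330)); print(f,x,y)
    im=cv2.imread(f'pics/{f}.png')[y:y+150,x:x+100]; C.append(cv2.resize(im,(400,600),interpolation=2))
cv2.imwrite('pics/c4.png',np.hstack(C))
E
```

```text
t 1.5 p [0.3302 0.363  0.421 ] jaw yaw -8.54 z [-0.016  0.003 -1.   ] q [0.6  0.17 1.49 0.01 1.49 0.75] F [-0.3 -1.7 -0.7] w 0.0871
596.9495567739132 141.51999320925609
w1 531 66
683.6908137506421 245.4218450065607
w2 540 170
```

View pics/c4.png

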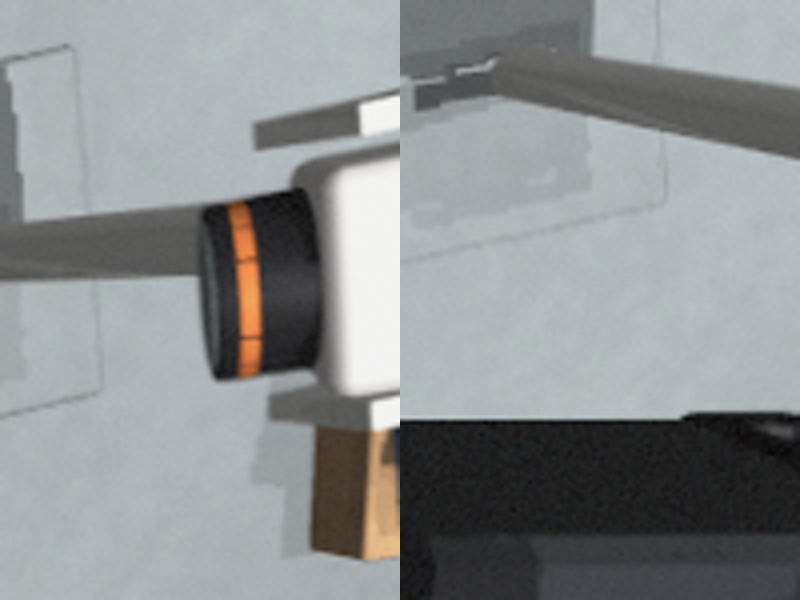

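Call:
carry_out(steps=[[[4.5,-2,1],0,0],[[4.5,-2,1],0,0],[[4.5,-2,1],0,0],[[0,0,0],0,0]])

```text
time: 1.95
position: [0.4667, 0.3004, 0.4482]
tool_rot: [0.998, -0.068, -0.011, 0.002]
ft_force: [-1.5, -0.4, -1.0]
grip_width: 0.0874
```

```bash
python3 - <<'E'
from h import *
st(); c=snap('wrist','w3.png'); save(c,'w3.pkl'); t=load('top0.pkl')
P=[.63,.308,.27]
u,v=proj(c,P)[0]; x=int(min(max(u-50,0),540));y=int(min(max(v-75,0),330)); print(u,v,x,y,proj(t,P))
im=cv2.resize(cv2.imread('pics/w3.png')[y:y+150,x:x+100],(400,600),interpolation=2)
t=cv2.resize(cv2.imread('pics/top0.png')[205:255,190:223],(400,600),interpolation=2)
cv2.imwrite('pics/c5.png',np.hstack([im,t]))
E
```

```text
t 1.95 p [0.4667 0.3004 0.4482] jaw yaw -7.76 z [-0.022 -0.003 -1.   ] q [0.37 0.27 1.29 0.   1.6  0.5 ] F [-1.5 -0.4 -1. ] w 0.0874
505.72724063116186 191.28648697432027 455 116 [[210.85888539 233.56226177]]
```

View pics/c5.png

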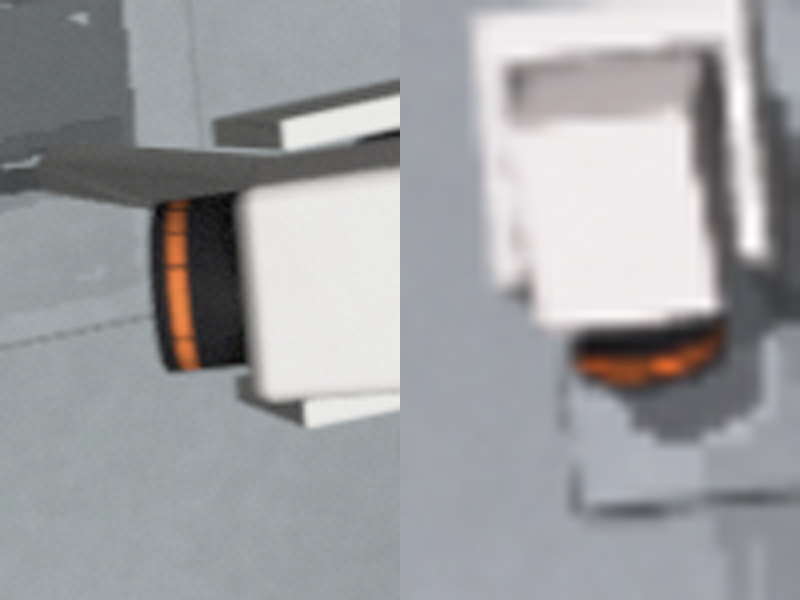

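Call:
carry_out(steps=[[[0.5,-4.4,-2.5],0.3,0],[[0.5,-4.4,-2.5],0.3,0],[[0.5,-4.4,-2.5],0.3,0],[[0.5,-4.4,-2.5],0.3,0],[[0.5,-4.4,-2.5],0.3,0],[[0.5,-4.4,-2.5],0.3,0],[[0.5,-4.4,-2.5],0.3,0],[[0,0,0],0,0]])

```text
time: 2.8
position: [0.4884, -0.0001, 0.2702]
tool_rot: [0.999, -0.04, -0.016, -0.001]
ft_force: [-0.3, 1.6, 0.2]
grip_width: 0.0871
```

```bash
python3 - <<'E'
from h import *
a=load('w1.pkl');b=load('w3.pkl')
f=lambda x,y:(531+x/4,66+y/4)
g=lambda x,y:(455+x/4,116+y/4)
for n,p,q in [('front+y',(203,207),(155,205)),('front-y',(217,380),(170,371)),('orange+y',(237,203),(176,202)),('orange-y',(250,378),(190,370)),('back+y',(303,190),(241,195)),('back-y',(322,372),(250,365))]:
    print(n,*tri([(a,f(*p)),(b,g(*q))]))
st(); c=snap('wrist','w4.png'); save(c,'w4.pkl')
print(proj(c,[[.503,.0499,.125],[.492,-.0622,.125],[.498,-.006,.125]]))
E
```

```text
front+y [0.62541731 0.32852106 0.25750219] [array([0.1, 0.1]), array([-0.1, -0.1])]
front-y [0.62627302 0.29180431 0.26205709] [array([0.1, 0.2]), array([-0.1, -0.2])]
orange+y [0.62643184 0.32911581 0.26594774] [array([-0.2, -0.4]), array([0.2, 0.4])]
orange-y [0.62709351 0.2929557  0.27044894] [array([-0.2, -0.3]), array([0.2, 0.3])]
back+y [0.63941397 0.32943681 0.26742199] [array([0., 0.]), array([-0., -0.])]
back-y [0.63700594 0.29351607 0.27713014] [array([-0.5, -0.9]), array([0.5, 0.9])]
t 2.8 p [ 4.884e-01 -1.000e-04  2.702e-01] jaw yaw -4.53 z [-0.032  0.002 -0.999] q [-0.23  0.32  1.71 -0.01  1.14 -0.15] F [-0.3  1.6  0.2] w 0.0871
[[335.56119425 169.18723468]
 [331.11722685 304.43451801]
 [333.8527631  239.90218857]]
```

View pics/w4.png

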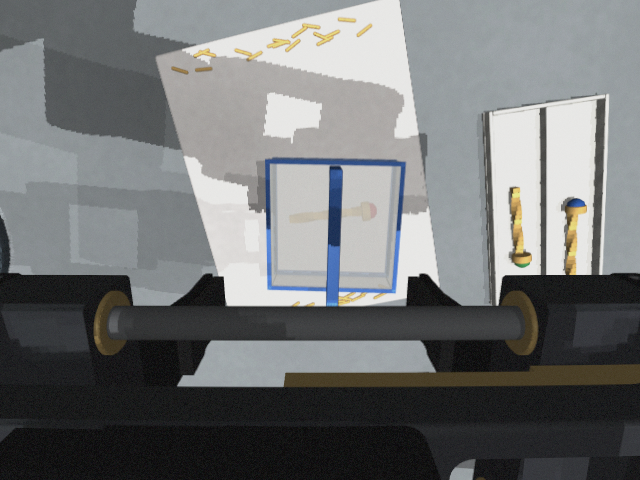

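Call:
carry_out(steps=[[[0.3,-0.2,-4],0,0],[[0.3,-0.2,-4],0,0],[[0.3,-0.2,-4],0,0],[[0,0,-1.5],0,0],[[0,0,0],0,0]])

```text
time: 3.35
position: [0.4982, 0.0034, 0.1371]
tool_rot: [0.999, -0.035, -0.011, -0.002]
ft_force: [-0.3, 1.3, 1.0]
grip_width: 0.0866
```

Call:
carry_out(steps=[[[0,-0.9,-0.8],-1,0],[[0,0,0],-0.5,0],[[0,0,0],0,0]])

```text
time: 3.65
position: [0.4994, -0.0037, 0.1314]
tool_rot: [0.999, -0.047, -0.009, -0.002]
ft_force: [-0.2, -0.3, 0.2]
grip_width: 0.087
```

Call:
carry_out(steps=[[[-0.1,-0.3,-0.4],0,0],[[0,0,0],0,1],[[0,0,0],0,1],[[0,0,0],0,1],[[0,0,0],0,1],[[0,0,0],0,1],[[0,0,0],0,1],[[0,0,0],0,1]], squeeze=30)

```text
time: 4.45
position: [0.5, -0.0074, 0.1298]
tool_rot: [0.999, -0.048, -0.006, -0.002]
ft_force: [-0.0, 0.4, -0.0]
grip_width: 0.039
```

Call:
carry_out(steps=[[[0,0,0],0,1],[[0,0,0],0,1],[[0,0,0],0,1],[[0,0,0],0,1],[[0,0,0],0,1],[[0,0,0],0,1]])

```text
time: 5.05
position: [0.4994, -0.0073, 0.1297]
tool_rot: [0.999, -0.048, -0.006, -0.002]
ft_force: [-0.6, 0.6, 1.0]
grip_width: 0.0098
```

Call:
carry_out(steps=[[[0,0,2],0,1],[[0,0,4],0,1],[[-0.5,0,4],0,1],[[-1,-2,2],0,1],[[-1,-4,0],0,1],[[-0.6,-4.5,0],0,1],[[0,-4.5,0],0,1],[[0,-4.5,0],0,1],[[0,-4,0],0,1],[[0,0,0],0,1]])

```text
time: 6.05
position: [0.4636, -0.2489, 0.2513]
tool_rot: [0.999, -0.045, -0.008, -0.002]
ft_force: [-0.6, 1.0, -1.5]
grip_width: 0.0093
```

```bash
python3 - <<'E'
from h import *
st()
E
```

```text
t 6.05 p [ 0.4636 -0.2489  0.2513] jaw yaw -5.17 z [-0.016  0.004 -1.   ] q [-0.7   0.39  1.66 -0.01  1.1  -0.61] F [-0.6  1.  -1.5] w 0.0093
```

Call:
carry_out(steps=[[[0,-2,-1],-1.5,1],[[0,-0.5,-0.4],-0.5,1],[[0,0,0],0,1]])

```text
time: 6.35
position: [0.4621, -0.274, 0.2352]
tool_rot: [0.998, -0.065, -0.01, -0.004]
ft_force: [-0.3, 1.2, -2.4]
grip_width: 0.0094
```

```bash
python3 - <<'E'
from h import *
st(); s=snap('scene','s5.png'); t=snap('top','t5.png'); save(s,'s5.pkl');save(t,'t5.pkl')
a=cv2.resize(s['pixels'][205:265,165:245,::-1],(400,300),interpolation=2)
b=cv2.resize(t['pixels'][215:305,370:430,::-1],(400,600),interpolation=2)
c=np.zeros((600,800,3),np.uint8); c[:300,:400]=a; c[:,400:]=b; 
# stick crops
d=s['pixels'][222:282,278:358,::-1]; c[300:,:400]=cv2.resize(d,(400,300),interpolation=2)
cv2.imwrite('pics/c6.png',c)
E
```

```text
t 6.35 p [ 0.4621 -0.274   0.2352] jaw yaw -7.42 z [-0.019  0.009 -1.   ] q [-0.74  0.43  1.65 -0.01  1.08 -0.61] F [-0.3  1.2 -2.4] w 0.0094
```

View pics/c6.png

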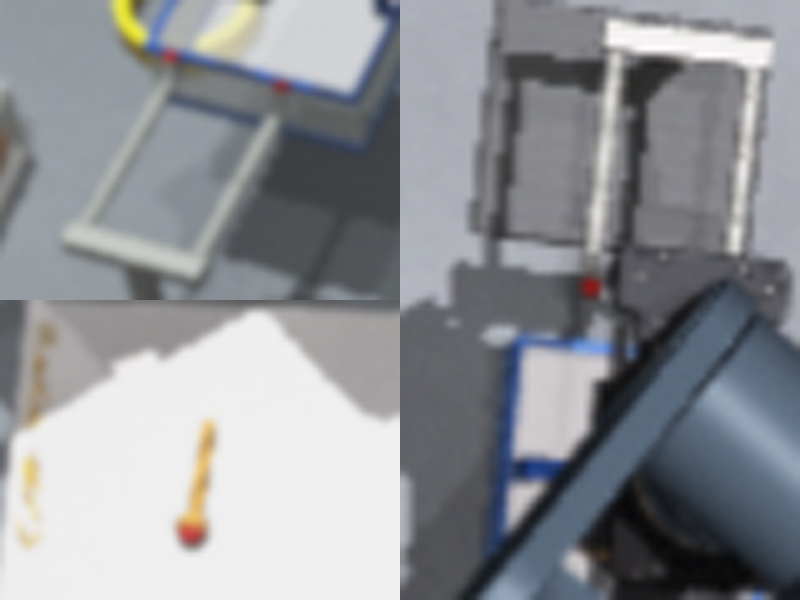

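```bash
python3 - <<'E'
from h import *
s=load('s5.pkl');t=load('t5.pkl')
print(atz(s,(196,214.6),.183),atz(s,(236,225),.183),atz(t,(387.3,266),.183))
print('bar +y end',atz(t,(370+515*.15-60,215+468*.15),.23))
print('tips',atz(s,(199.2,216.4),.21),atz(s,(221.6,222.4),.21))
print('stick',atz(s,(278+209/5,222+125/5),.035),atz(s,(278+190/5,222+236/5),.037))
E
```

```text
[ 0.51729677 -0.3357978   0.183     ] [ 0.53313529 -0.21880154  0.183     ] [ 0.52870955 -0.22002105  0.183     ]
bar +y end [ 0.46887936 -0.21294104  0.23      ]
tips [ 0.54249842 -0.31443677  0.21      ] [ 0.55174825 -0.25003857  0.21      ]
stick [ 0.45783081 -0.00211014  0.035     ] [0.53868571 0.00119066 0.037     ]
```

Call:
carry_out(steps=[[[2,-0.3,0.2],0,1],[[2,-0.3,0.1],0,1],[[1.5,-0.2,0],0,1],[[0,0,0],0,1]])

```text
time: 6.85
position: [0.5186, -0.2756, 0.2399]
tool_rot: [0.998, -0.061, -0.01, -0.005]
ft_force: [-0.6, -0.0, -2.1]
grip_width: 0.0096
```

Call:
carry_out(steps=[[[1.5,-0.5,-0.2],-0.4,1],[[1.5,-0.4,-0.1],0,1],[[1.2,-0.2,0],0,1],[[0,0,0],0,1]])

```text
time: 7.25
position: [0.5591, -0.2815, 0.2372]
tool_rot: [0.998, -0.062, -0.013, -0.007]
ft_force: [0.0, 0.1, -3.1]
grip_width: 0.0099
```

```bash
python3 - <<'E'
from h import *
st(); s=snap('scene','s6.png'); save(s,'s6.pkl')
a=cv2.resize(s['pixels'][205:265,165:245,::-1],(800,600),interpolation=2)
cv2.imwrite('pics/c7.png',a)
E
```

```text
t 7.25 p [ 0.5591 -0.2815  0.2372] jaw yaw -7.15 z [-0.025  0.015 -1.   ] q [-0.64  0.55  1.42 -0.    1.21 -0.52] F [ 0.   0.1 -3.1] w 0.0099
```

View pics/c7.png

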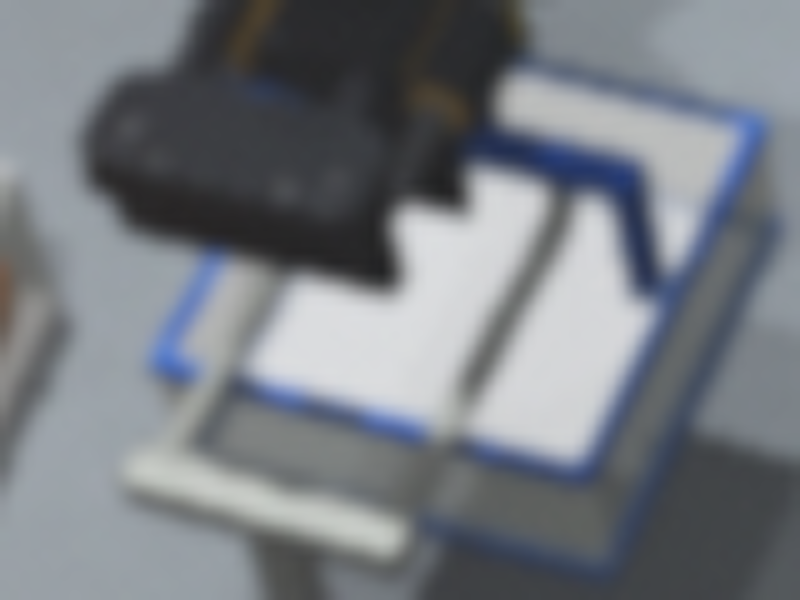

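Call:
carry_out(steps=[[[0.5,-0.6,0],0,1],[[0.1,-0.1,-0.8],0,1],[[0,0,-0.7],0,1],[[0,0,-0.5],0,1],[[0,0,0],0,1]])

```text
time: 7.8
position: [0.5613, -0.2875, 0.2148]
tool_rot: [0.998, -0.063, -0.016, -0.008]
ft_force: [-0.6, -0.4, -1.9]
grip_width: 0.0095
```

Call:
carry_out(steps=[[[0,0,-0.2],0,1],[[0,0,-0.2],0,1],[[0,0,0],0,1]])

```text
time: 8.1
position: [0.5616, -0.2878, 0.2143]
tool_rot: [0.998, -0.063, -0.015, -0.007]
ft_force: [0.7, -0.4, -2.5]
grip_width: 0.0095
```

Call:
carry_out(steps=[[[0,0,-0.5],0,1],[[0,0,-0.3],0,1],[[0,0,0],0,1]])

```text
time: 8.4
position: [0.5622, -0.2882, 0.2144]
tool_rot: [0.998, -0.062, -0.013, -0.006]
ft_force: [-0.6, 0.6, -2.4]
grip_width: 0.0092
```

Call:
carry_out(steps=[[[0,0,0],0,0.7],[[0,0,0],0,0.6],[[0,0,0],0,0.5],[[0,0,0],0,0.4],[[0,0,0],0,0.4],[[0,0,0],0,0.4],[[0,0,0],0,0.4]])

```text
time: 9.1
position: [0.5629, -0.2889, 0.2135]
tool_rot: [0.998, -0.063, -0.012, -0.005]
ft_force: [0.3, 0.1, 0.0]
grip_width: 0.0503
```

```bash
python3 - <<'E'
from h import *
st()
E
```

```text
t 9.1 p [ 0.5629 -0.2889  0.2135] jaw yaw -7.16 z [-0.023  0.012 -1.   ] q [-0.65  0.58  1.42 -0.01  1.16 -0.52] F [0.3 0.1 0. ] w 0.0503
```

Call:
carry_out(steps=[[[0,0,3],0,0.4],[[0,0,4.5],0,0.2],[[0,0,4],0,0],[[1.7,4.2,1],8.5,0],[[1.7,4.2,1],8.5,0],[[1.7,4.2,1],8.5,0],[[1.7,4.2,1],8.5,0],[[1.7,4.2,1],8.5,0],[[1.7,4.2,1],8.5,0],[[1.7,4.2,1],8.5,0]])

```text
time: 10.1
position: [0.6811, 0.0091, 0.4036]
tool_rot: [0.895, 0.446, -0.015, 0.004]
ft_force: [0.9, -0.5, 1.0]
grip_width: 0.087
```

Call:
carry_out(steps=[[[1.7,4.2,1],8.5,0],[[0,0,0],8.5,0],[[0,0,0],8.5,0],[[0,0,0],8.5,0],[[0,0,0],8.5,0],[[0,0,0],8.5,0],[[0,0,0],0,0]])

```text
time: 10.8
position: [0.7002, 0.064, 0.4143]
tool_rot: [0.612, 0.791, -0.01, 0.009]
ft_force: [-0.7, 0.0, -0.8]
grip_width: 0.0871
```

```bash
python3 - <<'E'
from h import *
st(); s=snap('scene','s7.png'); save(s,'s7.pkl'); w=snap('wrist','w7.png'); save(w,'w7.pkl')
u,v=proj(w,[.626,.310,.26])[0]; print(u,v, proj(w,[.70,.31,.26]))
x=int(min(max(u-90,0),480));y=int(min(max(v-100,0),280));print(x,y)
im=cv2.resize(w['pixels'][y:y+200,x:x+160,::-1],(480,600),interpolation=2)
a=cv2.resize(s['pixels'][200:280,155:245,::-1],(320,284),interpolation=2)
c=np.zeros((600,800,3),np.uint8);c[:,:480]=im;c[:284,480:]=a;cv2.imwrite('pics/c8.png',c)
E
```

```text
t 10.8 p [0.7002 0.064  0.4143] jaw yaw 104.55 z [ 0.002 -0.027 -1.   ] q [-0.06  0.53  0.97 -0.03  1.64 -1.88] F [-0.7  0.  -0.8] w 0.0871
633.7382377567762 222.08588452299074 [[594.86179995 302.98596018]]
480 122
```

View pics/c8.png

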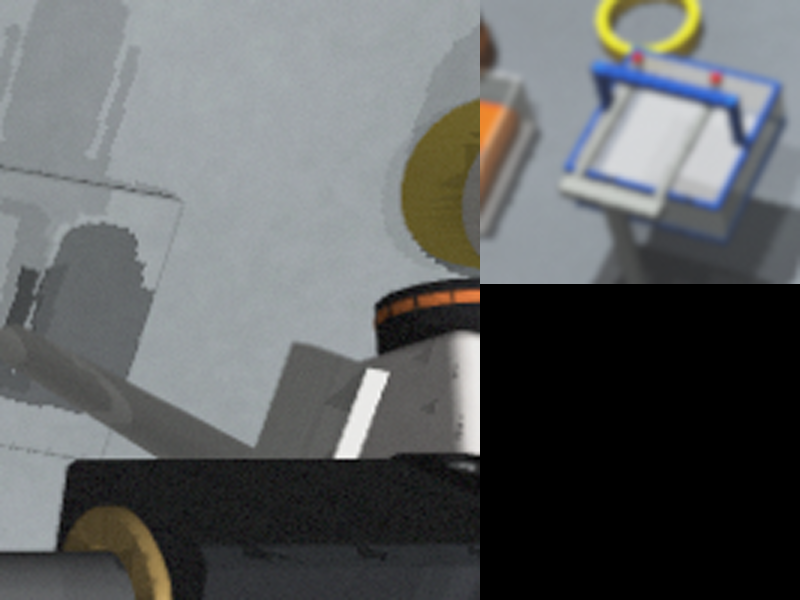

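Call:
carry_out(steps=[[[-3.5,3.5,0.5],-7,0],[[-3.5,3.5,0.5],-6,0],[[0,0,0],0,0]])

```text
time: 11.2
position: [0.6289, 0.1336, 0.4222]
tool_rot: [0.706, 0.708, -0.012, 0.006]
ft_force: [1.1, -1.1, 0.3]
grip_width: 0.0868
```

```bash
cat > fit.py <<'E'
from h import *
from scipy.optimize import least_squares
def omask(c):
    p=c['pixels'].astype(int); h=cv2.cvtColor(c['pixels'],cv2.COLOR_RGB2HSV)
    return ((h[...,0]>3)&(h[...,0]<16)&(h[...,1]>150)&(p[...,0]>110)).astype(np.uint8)
def near(m,c,P,r=60):
    u,v=proj(c,P)[0]; k=np.zeros_like(m); cv2.circle(k,(int(u),int(v)),r,1,-1); return m*k
if __name__=='__main__':
    st(); w=snap('wrist','w8.png'); save(w,'w8.pkl')
    for n in('w1','w3','w7','w8'):
        c=load(n+'.pkl'); m=near(omask(c),c,[.626,.31,.263]); ys,xs=np.nonzero(m)
        print(n,len(xs),proj(c,[.626,.31,.26])[0],xs.min(),xs.max(),ys.min(),ys.max())
        g=c['pixels'].mean(2).astype(int)
        if n in('w1','w3'):
            for y in range(ys.min(),ys.max()+1,6):
                x=xs[ys==y].min(); print(y,x,xs[ys==y].max(),g[y,x-14:x+2])
        else:
            for x in range(xs.min(),xs.max()+1,6):
                if (xs==x).any(): y=ys[xs==x].min(); print(x,y,ys[xs==x].max(),g[y-12:y+2,x])
E
python3 fit.py
```

```text
t 11.2 p [0.6289 0.1336 0.4222] jaw yaw 90.14 z [-0.007 -0.026 -1.   ] q [ 0.05  0.43  1.12 -0.03  1.6  -1.53] F [ 1.1 -1.1  0.3] w 0.0868
w1 212 [584.0036987  139.86897102] 588 595 117 159
117 591 591 [135 127 124 122 106  88  74  59  47  40  49  58  68  69  71  60]
123 589 593 [ 89  89  87  85  83  74  63  60  41  30  38  34  40  44  95 114]
129 590 594 [ 88  85  87  85  71  56  65  73  53  35  36  41  42  60 121 146]
135 591 595 [171 170 164 124  68  62  74  73  49  46  49  54  51 103 144 155]
141 591 595 [180 179 179 153  92  54  68  91  73  52  56  59  62  78 138 161]
147 591 595 [184 180 184 171 130  66  65  85  75  42  48  49  51  61 120 150]
153 591 595 [183 182 182 181 168 120  66  74  62  40  41  40  36  55 105 137]
159 591 593 [180 181 181 182 183 177 148  68  26  28  32  32  34  58  92 101]
w3 188 [495.83862784 188.15275874] 496 504 169 207
169 498 500 [157 157 157 156 162 166 167 156 126  75  14  23  48  67  83  81]
175 496 500 [154 153 153 154 155 154 156 158 162 141  96  40  35  39  75 102]
181 497 500 [151 151 151 155 154 160 162 163 145 103  44  34  48  72 108 125]
1
[... 621 characters left out ...]
36  38  65 111 132]
639 218 222 [ 88  70  71  74  72  83 102 101  73  38  41  43  77 138]
w8 188 [529.72681879 229.32288995] 509 554 227 236
509 236 236 [164 159 162 162 161 158 119  45  21  22  35  65  70  67]
515 233 236 [160 161 160 161 160 159 148  98  30  28  28  56  91  95]
521 231 234 [157 156 158 160 162 160 153 110  46  40  35  53 102 119]
527 229 233 [163 162 161 162 160 164 163 154 103  33  35  38  85 125]
533 228 232 [164 165 164 164 162 160 159 146 104  43  40  40  93 135]
539 228 231 [163 165 167 165 164 162 157 118  57  42  42  76 129 145]
545 227 231 [164 163 163 164 165 166 161 154 112  47  41  46 105 138]
551 228 231 [165 163 166 163 164 163 160 142  87  36  38  77 110 123]
```

```bash
cat > fit2.py <<'E'
from fit import *
D=[]
for n in('w1','w3','w7','w8'):
    c=load(n+'.pkl'); m=near(omask(c),c,[.626,.31,.263]); g=c['pixels'].mean(2); rb=c['pixels'][...,0].astype(float)-c['pixels'][...,2]
    ho=n in('w1','w3'); 
    if not ho: m,g,rb=m.T,g.T,rb.T      # scan axis = columns of these
    ys,xs=np.nonzero(m)
    for y in range(ys.min()+1,ys.max()):
        if not (ys==y).any(): continue
        x=xs[ys==y]; a,b=x.min(),x.max(); pk=rb[y,a:b+1].max()/2
        if b-a<2: continue
        def cr(arr,t,idx):
            for i,j in zip(idx[:-1],idx[1:]):
                if (arr[i]-t)*(arr[j]-t)<=0 and arr[i]!=arr[j]: return i+(j-i)*(arr[i]-t)/(arr[i]-arr[j])
        mid=(a+b)//2
        f=cr(rb[y],pk,range(mid,mid-8,-1)); k=cr(rb[y],pk,range(mid,min(mid+8,len(rb[y])))); 
        bg=g[y,a-15:a-10].mean() if ho else g[y,a-14:a-8].mean()
        r=cr(g[y],100,range(a-14 if ho else a-10,a)) if (bg>130) else None
        for kind,v in((0,r),(1,f),(2,k)):
            if v is not None: D.append((n,c,kind,(v,y) if ho else (y,v)))
cs={n:load(n+'.pkl') for n in('w1','w3','w7','w8')}
th=np.linspace(0,2*np.pi,721)
def circ(C,yaw,p,r,d):
    a=np.array([np.cos(p)*np.cos(yaw),np.cos(p)*np.sin(yaw),np.sin(p)]);h=np.array([-np.sin(yaw),np.cos(yaw),0]);v=np.cross(a,h)
    return C+d*a+r*(np.outer(np.cos(th),h)+np.outer(np.sin(th),v)),a
def res(x,full=False):
    out=[]
    for n,c in cs.items():
        for kind in range(3):
            pts=np.array([q[3] for q in D if q[0]==n and q[2]==kind])
            if len(pts)==0: continue
            q=proj(c,circ(x[:3],x[3],x[4],x[5] if kind==0 else x[6],[0,x[7],x[8]][kind])[0])
            d=np.linalg.norm(pts[:,None]-q[None],axis=2).min(1)
            if full: print(n,kind,len(pts),d.mean().round(2),d.max().round(2))
            out.append(d)
    return np.concatenate(out)
if __name__=='__main__':
    for p0 in(.2,.4):
        s=least_squares(res,[.626,.31,.26,.07,p0,.018,.018,.004,.008],loss='soft_l1',f_scale=.5,x_scale=[.01,.01,.01,.1,.1,.01,.01,.01,.01],diff_step=1e-4)
        print(s.cost,s.x.round(4)); J=s.jac; print(np.sqrt(np.diag(np.linalg.pinv(J.T@J))).round(4)*.3)
    res(s.x,True); x=s.x; a=circ(x[:3],x[3],x[4],0,0)[1]; print('focus',x[:3]-.1*a,'axis at z=.275:',x[:3]+a*(.275-x[2])/a[2])
E
python3 fit2.py
```

```text
59.553427270119776 [0.6234 0.311  0.261  0.0838 0.3968 0.0146 0.0158 0.0031 0.0067]
[3.00e-05 6.00e-05 9.00e-05 2.25e-03 1.74e-03 1.20e-04 6.00e-05 6.00e-05
 6.00e-05]
59.2666295349941 [0.6236 0.3111 0.2602 0.0874 0.3984 0.0147 0.0164 0.0032 0.0068]
[3.00e-05 6.00e-05 9.00e-05 2.07e-03 1.74e-03 1.20e-04 9.00e-05 6.00e-05
 6.00e-05]
w1 0 24 2.44 3.27
w1 1 41 0.66 2.18
w1 2 41 0.67 2.53
w3 0 37 0.71 2.16
w3 1 37 0.39 0.81
w3 2 37 0.18 1.42
w7 0 4 0.55 0.6
w7 1 20 0.2 0.38
w7 2 20 0.25 0.45
w8 0 41 0.19 1.32
w8 1 41 0.35 0.99
w8 2 41 0.3 0.86
focus [0.53182967 0.30300307 0.22142011] axis at z=.275: [0.65864195 0.31412077 0.275     ]
```

```bash
cat > fit3.py <<'E'
from fit2 import *
names=list(cs)
def res3(x,full=False):
    out=[x[8:]/1.5*3]
    for i,(n,c) in enumerate(cs.items()):
        for kind in range(3):
            pts=np.array([q[3] for q in D if q[0]==n and q[2]==kind])
            if len(pts)==0: continue
            q=proj(c,circ(x[:3],x[3],x[4],x[5],[0,x[6],x[7]][kind])[0])+x[8+2*i:10+2*i]
            d=np.linalg.norm(pts[:,None]-q[None],axis=2).min(1)
            if full: print(n,kind,len(pts),d.mean().round(2),d.max().round(2))
            out.append(d)
    # ends of the rim seen by eye (extreme points)
    return np.concatenate(out)
# extents: the rim's extreme points as read in w1,w3
E_=[('w1',[(203,207),(217,380)],(531,66)),('w3',[(155,205),(170,371)],(455,116))]
def full(x):
    r=[res3(x)]
    for n,ps,o in E_:
        q=proj(cs[n],circ(x[:3],x[3],x[4],x[5],0)[0])+x[8+2*names.index(n):10+2*names.index(n)]
        r.append([2*(q[:,1].min()-(o[1]+ps[0][1]/4)),2*(q[:,1].max()-(o[1]+ps[1][1]/4))])
    return np.concatenate(r)
if __name__=='__main__':
    for p0 in(.15,.3,.5):
        s=least_squares(full,[.626,.31,.26,.07,p0,.0185,.004,.008]+[0]*8,loss='soft_l1',f_scale=.5,x_scale=[.01,.01,.01,.1,.1,.01,.01,.01]+[1]*8,diff_step=1e-4)
        print(s.cost,s.x.round(4))
    res3(s.x,True); x=s.x; a=circ(x[:3],x[3],x[4],0,0)[1]; print('focus',x[:3]-.1*a,'axis at z=.275:',x[:3]+a*(.275-x[2])/a[2])
E
python3 fit3.py
```

```text
91.05420796556308 [ 0.6234  0.3116  0.2623  0.1065  0.3573  0.0172  0.0013  0.0048  0.2067
 -0.164  -0.0168  0.1788  0.0567  1.1445 -0.1729 -1.096 ]
7.558223925568131 [ 0.6251  0.3104  0.2597  0.0819  0.5077  0.0182  0.0033  0.0068  0.2767
 -0.0473  0.2026  0.038  -0.0712  0.8435 -0.5736  1.4429]
5.778315045432274 [ 0.6258  0.3105  0.2588  0.0833  0.5077  0.0182  0.0033  0.0068  0.1659
 -0.0067 -0.1898  0.1405 -0.0592  0.2673 -0.1663  0.7943]
w1 0 24 0.09 0.25
w1 1 41 0.14 0.45
w1 2 41 0.14 0.49
w3 0 37 0.08 0.24
w3 1 37 0.13 0.32
w3 2 37 0.15 0.29
w7 0 4 0.08 0.16
w7 1 20 0.12 0.23
w7 2 20 0.1 0.19
w8 0 41 0.17 0.62
w8 1 41 0.09 0.23
w8 2 41 0.11 0.5
focus [0.53868654 0.30319268 0.21022005] axis at z=.275: [0.65472444 0.31287959 0.275     ]
```

```bash
python3 - <<'E'
from h import *
t=load('top0.pkl');s=load('scene0.pkl')
for uv in[(270,327),(355,313),(346,246),(257,264)]: print(atz(t,uv,.03).round(4))
# front edge refined: white->grey crossing per column in top
g=t['pixels'].mean(2); P=[]
for u in range(285,345,4):
    col=g[295:335,u]; i=np.argmax(col<200); P.append(atz(t,(u,295+i-1+(col[i-1]-200)/(col[i-1]-col[i])),.03)[:2])
P=np.array(P); k=np.polyfit(P[:,1],P[:,0],1); print('front edge x = %.4f + %.4f y'%(k[1],k[0]),np.abs(np.polyval(k,P[:,1])-P[:,0]).max())
# stick: from wrist w4 not; scene s5 colour segmentation
for n in('s7',):
    c=load(n+'.pkl'); h=cv2.cvtColor(c['pixels'],cv2.COLOR_RGB2HSV)[215:285,290:350]
    m=(h[...,1]>110)&((h[...,0]<28)|(h[...,0]>170)); ys,xs=np.nonzero(m); xs+=290; ys+=215
    print(len(xs)); W=[atz(c,(x,y),.037)[:2] for x,y in zip(xs,ys)]; W=np.array(W)
    d=np.linalg.svd(W-W.mean(0))[2][0]; d*=np.sign(d[0]); q=(W-W.mean(0))@d
    print('ends',W.mean(0)+d*q.min(),W.mean(0)+d*q.max(),'yaw',np.degrees(np.arctan2(d[1],d[0])))
E
```

```text
[0.3416 0.1547 0.03  ]
[ 0.3828 -0.127   0.03  ]
[ 0.6054 -0.102   0.03  ]
[0.551  0.1948 0.03  ]
front edge x = 0.4162 + -0.1968 y 0.0626513268684491
38
ends [ 0.46325724 -0.00266681] [ 5.38457636e-01 -1.00322712e-04] yaw 1.9546653954844606
```

Call:
carry_out(steps=[[[-1.9,-1.8,-3.7],0.3,0],[[-1.9,-1.8,-3.7],0.3,0],[[-1.9,-1.8,-3.7],0.3,0],[[-1.9,-1.8,-3.7],0.3,0],[[-1.9,-1.8,-3.7],0.3,0],[[-1.9,-1.8,-3.7],0.3,0],[[-1.9,-1.8,-3.7],0.3,0],[[0,0,0],0,0]])

```text
time: 12.05
position: [0.5006, -0.0043, 0.1584]
tool_rot: [0.696, 0.718, -0.006, 0.016]
ft_force: [-0.3, -0.6, -0.9]
grip_width: 0.087
```

```bash
python3 - <<'E'
from h import *
st()
w=snap('wrist','w9.png'); save(w,'w9.pkl'); s=load('s7.pkl'); t=load('top0.pkl')
h=cv2.cvtColor(w['pixels'],cv2.COLOR_RGB2HSV)
m=((h[...,1]>110)&((h[...,0]<30)|(h[...,0]>170))&(h[...,2]>80)).astype(np.uint8)
n,l,stt,ce=cv2.connectedComponentsWithStats(m)
for i in range(1,n):
    if stt[i,4]>60: print(stt[i],ce[i].round(1))
print('tail pred',proj(w,[[.4535,-.0025,.035],[.486,-.001,.04]]))
g=t['pixels'].mean(2); P=[]
for u in range(264,300,3):
    col=g[235:285,u]; i=len(col)-1-np.argmax((col<195)[::-1]); P.append(atz(t,(u,235+i+(195-col[i])/(col[i+1]-col[i])),.03)[:2])
print(np.array(P).round(4).tolist())
E
```

```text
t 12.05 p [ 0.5006 -0.0043  0.1584] jaw yaw 91.79 z [ 0.015 -0.031 -0.999] q [-0.22  0.49  1.84 -0.04  0.8  -1.79] F [-0.3 -0.6 -0.9] w 0.087
[557  28  15  24  99] [563.8  39.4]
[552  66   7  25  97] [555.   77.7]
[567  67  14  33 170] [574.9  83.4]
[161  83   9  24  81] [165.2  94.1]
[171  84   7  25  79] [174.4  96.2]
[166 115  26  57 292] [175.9 144.6]
[548 130  20  37 170] [555.6 148.2]
[179 173  12  25 134] [182.7 184.9]
[ 317  176   14  102 1148] [323.9 224.9]
[553 176  12  29 174] [557.2 190. ]
[545 199  10  19  69] [549.3 208.3]
[558 210  12  34 137] [562.8 226.3]
[186 220  24  54 328] [196.2 243. ]
[540 237  17  30 169] [546.5 250.2]
[312 279  25  18 329] [324.2 286.7]
[520 294  18  59 366] [530.9 322.2]
[ 93 301  14  53 252] [ 98.9 328.2]
tail pred [[325.58384908 175.08574402]
 [325.86927641 221.36604733]]Traceback (most recent call last):
  File "<stdin>", line 12, in <module>
IndexError: index 50 is out of bounds for axis 0 with size 50
```

Call:
carry_out(steps=[[[-0.7,0.2,-4],0.3,0],[[-0.7,0.2,-4],0.2,0],[[0,0,-1],0,0],[[0,0,0],0,0]])

```text
time: 12.5
position: [0.5046, -0.0038, 0.0738]
tool_rot: [0.694, 0.72, 0.003, 0.03]
ft_force: [0.1, 1.2, 1.1]
grip_width: 0.087
```

```bash
python3 - <<'E'
from h import *
st(); t=load('top0.pkl')
g=t['pixels'].mean(2); P=[]
for u in range(266,300,3):
    col=g[240:275,u]; d=np.diff(cv2.GaussianBlur(col[:,None],(1,3),0)[:,0]); i=np.argmax(d); 
    q=d[i-1:i+2]; off=(q[0]-q[2])/(2*(q[0]-2*q[1]+q[2]))
    P.append(atz(t,(u,240+i+.5+off),.03)[:2])
P=np.array(P);print(P.round(4).tolist()); print(np.polyfit(P[:,1],P[:,0],1))
E
```

```text
t 12.5 p [ 0.5046 -0.0038  0.0738] jaw yaw 92.05 z [ 0.048 -0.037 -0.998] q [-0.21  0.64  1.9  -0.05  0.54 -1.78] F [0.1 1.2 1.1] w 0.087
[[0.5792, 0.1645], [0.5787, 0.1545], [0.5823, 0.1444], [0.5821, 0.1344], [0.5848, 0.1244], [0.5847, 0.1144], [0.5877, 0.1044], [0.5874, 0.0944], [0.5886, 0.0844], [0.5908, 0.0744], [0.5912, 0.0645], [0.5939, 0.0544]]
[-0.13202987  0.60040792]
```

Call:
carry_out(steps=[[[-1,0.2,0],0,0],[[-1,0.1,0],0,0],[[0,0,-0.8],0,0],[[0,0,0],0,0]])

```text
time: 12.9
position: [0.489, -0.0012, 0.0707]
tool_rot: [0.693, 0.72, 0.007, 0.036]
ft_force: [-0.4, 0.2, -0.2]
grip_width: 0.087
```

```bash
python3 - <<'E'
from h import *
st()
E
```

```text
t 12.9 p [ 0.489  -0.0012  0.0707] jaw yaw 92.07 z [ 0.061 -0.04  -0.997] q [-0.22  0.64  1.95 -0.06  0.49 -1.78] F [-0.4  0.2 -0.2] w 0.087
```

Call:
carry_out(steps=[[[-0.3,0.1,-1],0,0],[[-0.2,0,-0.7],0,0],[[0,0,0],0,0]])

```text
time: 13.2
position: [0.4859, -0.0004, 0.0551]
tool_rot: [0.693, 0.72, 0.008, 0.038]
ft_force: [0.3, 0.3, 0.8]
grip_width: 0.0873
```

Call:
carry_out(steps=[[[0,0,-0.3],0,0.5],[[0,0,0],0,0.8],[[0,0,0],0,1],[[0,0,0],0,1],[[0,0,0],0,1],[[0,0,0],0,1],[[0,0,0],0,1],[[0,0,0],0,1],[[0,0,0],0,1],[[0,0,0],0,1]], squeeze=25)

```text
time: 14.2
position: [0.4866, 0.0008, 0.0547]
tool_rot: [0.695, 0.718, 0.01, 0.038]
ft_force: [0.5, 0.6, -0.7]
grip_width: 0.015
```

Call:
carry_out(steps=[[[0,0,0],0,1],[[0,0,0],0,1],[[0,0,0],0,1],[[0,0,0],0,1],[[0,0,0],0,1]])

```text
time: 14.7
position: [0.4866, 0.0008, 0.0548]
tool_rot: [0.695, 0.718, 0.01, 0.038]
ft_force: [-0.2, 0.4, 0.4]
grip_width: 0.0096
```

Call:
carry_out(steps=[[[0,0,2],0,1],[[0,0,4],0,1],[[0.6,0.6,2],-8.3,1],[[0.6,0.6,0],-8.3,1],[[0.6,0.6,0],-8.3,1],[[0.6,0.6,0],-8.3,1],[[0.6,0.6,0],-8.3,1],[[0.6,0.6,0],-8.3,1],[[0.6,0.6,0],-8.3,1],[[0.6,0.6,0],-8.3,1]])

```text
time: 15.7
position: [0.5325, 0.0506, 0.1376]
tool_rot: [0.979, 0.2, -0.013, 0.035]
ft_force: [-0.3, -0.5, 0.2]
grip_width: 0.0096
```

Call:
carry_out(steps=[[[0.6,0.6,0],-8.3,1],[[0.6,0.6,0],-8.3,1],[[0.6,0.6,0],-8.3,1],[[0.6,0.6,0],-8.3,1],[[0.6,0.6,0],-8.3,1],[[0.6,0.6,0],-8.3,1],[[0.6,0.6,0],-8.3,1],[[0.6,0.6,0],-8.3,1],[[0.6,0.6,0],-8.3,1],[[0.6,0.6,0],-8.3,1]])

```text
time: 16.7
position: [0.5913, 0.1143, 0.1351]
tool_rot: [0.853, -0.521, -0.036, 0.017]
ft_force: [0.6, -0.9, 0.8]
grip_width: 0.0096
```

Call:
carry_out(steps=[[[0.6,0.6,0],-8.3,1],[[0.6,0.6,0],-8.3,1],[[0.6,0,0],-8.3,1],[[0,0,0],0,1]])

```text
time: 17.1
position: [0.6092, 0.1275, 0.1337]
tool_rot: [0.715, -0.698, -0.04, 0.009]
ft_force: [-0.0, -0.1, 0.2]
grip_width: 0.0098
```

```bash
cat >> h.py <<'E'
def stone(near=None):
    "red stone centroid by scene+top"
    o=robot.get_obs();T=R.from_quat(o['tool_rot']).as_matrix(); g=o['position']+.018*T[:,2]; obs=[]
    for n in('scene','top'):
        c=snap(n); save(c,n+'_l.pkl'); h=cv2.cvtColor(c['pixels'],cv2.COLOR_RGB2HSV); u,v=proj(c,g)[0]
        m=((h[...,1]>110)&((h[...,0]<6)|(h[...,0]>172))&(h[...,2]>70)).astype(np.uint8); k=np.zeros_like(m); cv2.circle(k,(int(u),int(v)),45,1,-1); m*=k
        ys,xs=np.nonzero(m); print(n,'grasp px',u.round(1),v.round(1),'red n',len(xs), (xs.mean().round(2),ys.mean().round(2)) if len(xs) else '')
        if len(xs)>2: obs.append((c,(xs.mean(),ys.mean())))
    if len(obs)==2:
        p,r=tri(obs); d=p-g; print('grasp',g.round(4),'stone',p.round(4),r,'rel',d.round(4),'len',np.linalg.norm(d).round(4),'pitch',np.arcsin(d[2]/np.linalg.norm(d)).round(3),'yaw',np.degrees(np.arctan2(d[1],d[0])).round(1))
E
python3 - <<'E'
from h import *
st(); stone()
E
```

```text
t 17.1 p [0.6092 0.1275 0.1337] jaw yaw -88.65 z [-0.069  0.044 -0.997] q [0.01 0.68 1.49 0.05 1.04 1.52] F [-0.  -0.1  0.2] w 0.0098
scene grasp px 358.5 280.8 red n 0 
top grasp px 275.1 244.3 red n 0
```

Call:
carry_out(steps=[[[0,0,-2.5],2,1],[[0,0,-2.5],2,1],[[0,0,-2],2,1],[[0,0,0],0,1]], squeeze=10)

```text
time: 17.6
position: [0.6072, 0.1276, 0.0629]
tool_rot: [0.757, -0.652, -0.04, 0.011]
ft_force: [-0.6, 0.5, -0.4]
grip_width: 0.0096
```

```bash
cat >> h.py <<'E'
def gp():
    o=robot.get_obs();T=R.from_quat(o['tool_rot']).as_matrix(); g=o['position']+.018*T[:,2]
    print('grasp',g.round(4),'edge dist',((g[0]-(.6004-.132*g[1]))*.9914).round(4))
E
python3 - <<'E'
from h import *
st(); gp()
E
```

```text
t 17.6 p [0.6072 0.1276 0.0629] jaw yaw -81.62 z [-0.074  0.035 -0.997] q [0.01 0.78 1.52 0.05 0.91 1.4 ] F [-0.6  0.5 -0.4] w 0.0096
grasp [0.6058 0.1282 0.045 ] edge dist 0.0222
```

Call:
carry_out(steps=[[[0,0,-1],0,1],[[0,0,-0.7],0,1],[[0,0,0],0,1]])

```text
time: 17.9
position: [0.6084, 0.1278, 0.047]
tool_rot: [0.757, -0.652, -0.039, 0.01]
ft_force: [0.5, -0.5, -0.3]
grip_width: 0.0096
```

```bash
python3 - <<'E'
from h import *
st(); gp()
E
```

```text
t 17.9 p [0.6084 0.1278 0.047 ] jaw yaw -81.54 z [-0.071  0.036 -0.997] q [0.01 0.8  1.52 0.05 0.88 1.4 ] F [ 0.5 -0.5 -0.3] w 0.0096
grasp [0.6071 0.1284 0.0291] edge dist 0.0235
```

Call:
carry_out(steps=[[[-0.1,0,-0.5],0,1],[[-0.1,0,-0.4],0,1]])

```text
time: 18.1
position: [0.6078, 0.1279, 0.0397]
tool_rot: [0.757, -0.652, -0.037, 0.008]
ft_force: [0.5, 0.8, 10.4]
grip_width: 0.0097
```

```bash
python3 - <<'E'
from h import *
st(); gp()
E
```

```text
t 18.1 p [0.6078 0.1279 0.0397] jaw yaw -81.53 z [-0.067  0.036 -0.997] q [0.01 0.81 1.53 0.05 0.86 1.4 ] F [ 0.5  0.8 10.4] w 0.0097
grasp [0.6066 0.1285 0.0218] edge dist 0.023
```

Call:
carry_out(steps=[[[0,0,0],0,1],[[0,0,0],0,1],[[0,0,2],0,1],[[0,0,4],0,1],[[0,0,4],0,1],[[-1,0,3],8.4,1],[[-2,0,1],8.4,1],[[-2,0,0],8.4,1],[[-2,0,0],8.4,1],[[-2,0,0],8.4,1]], squeeze=35)

```text
time: 19.1
position: [0.5153, 0.1262, 0.1825]
tool_rot: [0.944, -0.328, -0.029, 0.023]
ft_force: [-0.1, -0.3, -1.3]
grip_width: 0.0096
```

Call:
carry_out(steps=[[[-2,0,0],8.4,1],[[-2,0,0],8.4,1],[[-1,0,0],8.4,1],[[0,0,0],8.4,1],[[0,0,0],8.4,1],[[0,1,0],8.4,1],[[0,2,0],8.4,1],[[0,2,0],8.4,1],[[0,2,0],8.4,1],[[0,2,0],8.4,1]])

```text
time: 20.1
position: [0.455, 0.2161, 0.1807]
tool_rot: [0.914, 0.403, -0.01, 0.04]
ft_force: [-0.4, -0.3, -0.0]
grip_width: 0.009
```

Call:
carry_out(steps=[[[0,2,0],8.4,1],[[0,2,0],8.4,1],[[0,1.5,0],8.4,1],[[0,1,0],8.4,1],[[0,0.5,0],8.4,1],[[0,0,0],7,1],[[0,0,0],0,1]])

```text
time: 20.8
position: [0.4516, 0.291, 0.1786]
tool_rot: [0.655, 0.755, 0.006, 0.04]
ft_force: [-0.1, -0.1, 0.3]
grip_width: 0.0098
```

```bash
python3 - <<'E'
from h import *
st(); stone()
c=[]
for n in('scene','top'):
    k=load(n+'_l.pkl'); o=robot.get_obs(); u,v=proj(k,o['position']+[.03,0,0])[0].astype(int)
    c.append(cv2.resize(k['pixels'][v-38:v+37,u-25:u+25,::-1],(400,600),interpolation=2)); print(u-25,v-38)
cv2.imwrite('pics/c9.png',np.hstack(c))
E
```

```text
t 20.8 p [0.4516 0.291  0.1786] jaw yaw 97.98 z [ 0.069 -0.043 -0.997] q [ 0.4   0.49  1.74 -0.09  0.86 -1.26] F [-0.1 -0.1  0.3] w 0.0098
scene grasp px 426.4 233.4 red n 23 (np.float64(429.7), np.float64(239.3))
top grasp px 222.9 293.8 red n 13 (np.float64(218.69), np.float64(280.0))
grasp [0.4528 0.2902 0.1606] stone [0.495  0.2977 0.1906] [array([ 0.2, -0. ]), array([ 0.2, -0. ])] rel [0.0421 0.0075 0.0299] len 0.0522 pitch 0.61 yaw 10.1
401 199
196 246
```

Call:
carry_out(steps=[[[1,0.2,0.5],-1.5,1],[[1,0.2,0.5],-1,1],[[1,0.2,0.4],-0.8,1],[[0.5,0.2,0.2],0,1],[[0,0,0],0,1],[[0,0,0],0,1]])

```text
time: 21.5
position: [0.4924, 0.2992, 0.197]
tool_rot: [0.683, 0.73, 0.006, 0.041]
ft_force: [-0.0, 0.2, -0.4]
grip_width: 0.0098
```

```bash
python3 - <<'E'
from h import *
st(); stone()
c=[]
for n in('scene','top'):
    k=load(n+'_l.pkl'); o=robot.get_obs(); u,v=proj(k,o['position']+[.05,0,0])[0].astype(int)
    c.append(cv2.resize(k['pixels'][v-38:v+37,u-25:u+25,::-1],(400,600),interpolation=2)); print(u-25,v-38)
    F=np.array([.5387,.3032,.2102]);a=np.array([.871,.0727,.486]); print('pred px focus, lens, tail',proj(k,[F,F+.1*a,F-.09*a]).round(1).tolist())
cv2.imwrite('pics/c9.png',np.hstack(c))
E
```

```text
t 21.5 p [0.4924 0.2992 0.197 ] jaw yaw 93.73 z [ 0.069 -0.047 -0.997] q [ 0.39  0.51  1.63 -0.08  0.96 -1.2 ] F [-0.   0.2 -0.4] w 0.0098
scene grasp px 429.5 241.6 red n 26 (np.float64(431.5), np.float64(248.0))
top grasp px 219.2 280.5 red n 18 (np.float64(215.5), np.float64(263.11))
grasp [0.4937 0.2984 0.179 ] stone [0.5453 0.3016 0.2202] [array([ 0.5, -0. ]), array([ 0.4, -0. ])] rel [0.0516 0.0032 0.0412] len 0.0662 pitch 0.673 yaw 3.5
404 214
pred px focus, lens, tail [[432.2, 248.4], [436.2, 265.6], [429.0, 234.6]]
192 226
pred px focus, lens, tail [[215.9, 265.4], [210.7, 235.4], [220.5, 291.4]]
```

View pics/c9.png

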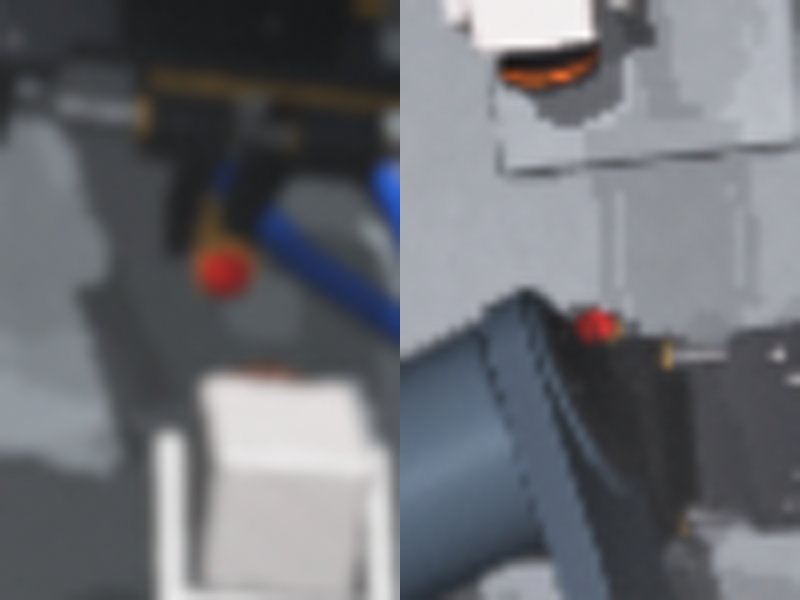

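```bash
python3 - <<'E'
from h import *
s=load('scene_l.pkl');t=load('top_l.pkl'); g=np.array([.4937,.2984,.179])
for a,b in(((431.8,248.5),(215.7,264.7)),((431.8,248.5),(215.7,265.2))):
    p,r=tri([(s,a),(t,b)]); d=p-g; L=np.linalg.norm(d); print(p,r,d,L,'shaft pitch',np.arcsin(d[2]/L)-np.arctan(5/57))
E
```

```text
[0.54090291 0.30276405 0.21247824] [array([0.3, 0. ]), array([ 0.3, -0. ])] [0.04720291 0.00436405 0.03347824] 0.058034059943849685 shaft pitch 0.5273990405843512
[0.53948762 0.30302067 0.21064499] [array([0.3, 0. ]), array([ 0.3, -0. ])] [0.04578762 0.00462067 0.03164499] 0.05585035736989093 shaft pitch 0.5148823115080137
```

Call:
carry_out(steps=[[[-0.2,0.05,-0.1],-0.3,1],[[-0.1,0,0],0,1],[[0,0,0],0,1],[[0,0,0],0,1]])

```text
time: 22.0
position: [0.4869, 0.2993, 0.1951]
tool_rot: [0.684, 0.728, 0.005, 0.04]
ft_force: [0.9, -0.5, 0.1]
grip_width: 0.0098
```

```bash
python3 - <<'E'
from h import *
st(); stone()
o=robot.get_obs();T=R.from_quat(o['tool_rot']).as_matrix(); g=o['position']+.018*T[:,2]; j=T[:,0]
for p in(.48,.51,.54):
    ys=np.linspace(-.1,.3,4001); D=np.c_[np.cos(p)*np.cos(ys),np.cos(p)*np.sin(ys),0*ys+np.sin(p)]; k=np.argmin(abs(D@j)); x=D[k]; z=np.cross(x,np.cross([0,0,1],x)); z/=np.linalg.norm(z)
    print(p,'yaw',ys[k],'tip-focus mm',((g+.057*x+.005*z-[.5387,.3032,.2102])*1e3).round(1))
E
```

```text
t 22.0 p [0.4869 0.2993 0.1951] jaw yaw 93.45 z [ 0.065 -0.048 -0.997] q [ 0.39  0.51  1.64 -0.09  0.95 -1.19] F [ 0.9 -0.5  0.1] w 0.0098
scene grasp px 429.6 240.4 red n 27 (np.float64(431.63), np.float64(246.67))
top grasp px 219.3 282.4 red n 17 (np.float64(216.12), np.float64(268.41))
grasp [0.488  0.2985 0.1771] stone [0.5299 0.3027 0.2057] [array([ 0.3, -0. ]), array([ 0.2, -0. ])] rel [0.0419 0.0042 0.0286] len 0.0509 pitch 0.597 yaw 5.8
0.48 yaw 0.0872 tip-focus mm [-2.4 -0.5 -2.2]
0.51 yaw 0.0892 tip-focus mm [-3.4 -0.5 -0.8]
0.54 yaw 0.09129999999999999 tip-focus mm [-4.4 -0.5  0.6]
```

Call:
carry_out(steps=[[[0.2,0.05,0.1],0,1],[[0,0,0],0,1],[[0,0,0],0,1],[[0,0,0],0,1]])

```text
time: 22.5
position: [0.4895, 0.3, 0.1964]
tool_rot: [0.684, 0.728, 0.005, 0.04]
ft_force: [-0.0, 1.0, -0.2]
grip_width: 0.0097
```

```bash
cat > chk.py <<'E'
from h import *
st(); stone()
o=robot.get_obs();T=R.from_quat(o['tool_rot']).as_matrix(); g=o['position']+.018*T[:,2]; j=T[:,0]
for p in(.51,):
    ys=np.linspace(-.1,.3,4001); D=np.c_[np.cos(p)*np.cos(ys),np.cos(p)*np.sin(ys),0*ys+np.sin(p)]; k=np.argmin(abs(D@j)); x=D[k]; z=np.cross(x,np.cross([0,0,1],x)); z/=np.linalg.norm(z)
    print(p,'yaw',ys[k],'tip-focus mm',((g+.057*x+.005*z-[.5387,.3032,.2102])*1e3).round(1))
E
python3 chk.py
```

```text
t 22.5 p [0.4895 0.3    0.1964] jaw yaw 93.44 z [ 0.066 -0.048 -0.997] q [ 0.39  0.51  1.63 -0.08  0.96 -1.19] F [-0.   1.  -0.2] w 0.0097
scene grasp px 429.8 240.9 red n 23 (np.float64(431.78), np.float64(247.13))
top grasp px 219.0 281.5 red n 16 (np.float64(215.75), np.float64(267.56))
grasp [0.4907 0.2991 0.1784] stone [0.5325 0.3033 0.2073] [array([ 0.4, -0. ]), array([ 0.3, -0. ])] rel [0.0418 0.0042 0.0288] len 0.0509 pitch 0.602 yaw 5.7
0.51 yaw 0.08910000000000001 tip-focus mm [-1.   0.1  0.4]
```

```bash
python3 -c "
from h import *
a=load('scene_l.pkl')
cv2.imwrite('pics/fin.png',a['pixels'][:,:,::-1])
b=load('s7.pkl'); d=np.abs(a['pixels'][200:280,160:240].astype(int)-b['pixels'][200:280,160:240]).mean(); print('hook area change',d); print(robot.get_obs()['joint_velocities'].round(3))"
```

```text
hook area change 3.3567708333333335
[-0.001  0.001  0.002  0.001 -0.001 -0.001]
```

View pics/fin.png

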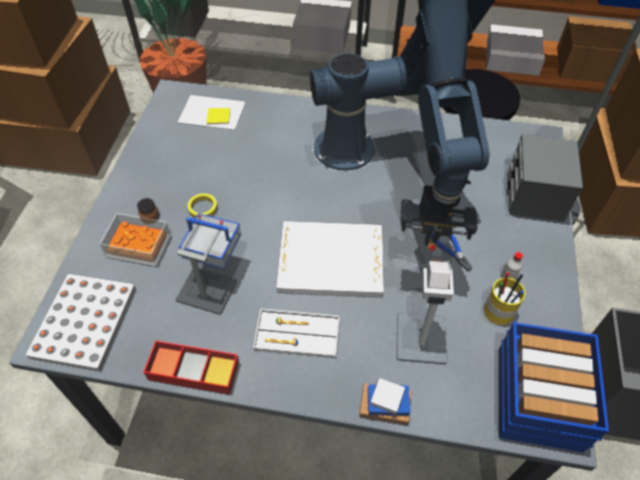

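The picture shows the cover hanging at (210,238), the stone in front of the camera at (432,247), and everything else where it was.

```bash
python3 -c "
from rig import robot
print(robot.hand_in())"
```

```text
the job is handed in; nothing more can be done
None
```

I hung the cover by its handle over both hook arms and let go. The red-stoned stick is held in front of the inspection camera, and I handed the job in at about 22.6 s of the 58 s.

Moves can only spin the tool about the vertical, so I could not tilt the stick with the wrist. Instead I loosened the grip and pressed the stick's underside on the foam's back edge. It pivoted in the jaws to the camera's tilt, and I gripped it again at 35 N.

**Last checks**
- **Lens fit:** four wrist views gave a lens pitch of 0.508 rad and a yaw of 4.8°, with residuals mostly 0.1–0.2 px.
- **Stone tip:** computed from the arm pose, it is within about 1 mm of the focus point. The scene and top views agree to 1–2 mm, as far as their resolution allows.
- **Stick direction:** the pitch is about 0.51–0.53 rad, measured one step before the last small corrections. The yaw is about 5.1°.
- **Arm and scene:** the arm is at rest. The last picture shows the cover hanging and the other things in place.

**What disagreed**
- **Triangulated stone position:** one reading during the final approach was off by about 10 mm, because the gripper partly hid the stone in the top view. I used its outline there instead.
- **Foam edge:** my first reading by eye was about 2 cm off, and I replaced it with an edge fit before using it.
- **Lens fit start values:** one start value settled on a clearly worse solution, which I rejected.
- **Tool tilt:** it drifted up to about 5° during the moves. The checks above already include this.

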